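Bed the cork facing in the press pot

ROBOT

A 7-joint arm with a two-finger parallel gripper is mounted at the origin on a cart in front of the work surface, level with it; the furniture and walls round the work are solid. World frame = base frame: x ahead of the robot, y to its left, z up, the work surface at z = 0. Lengths are in m, angles in rad, forces in N, time in s.
With the tool pointing down it reaches from about 0.4 to 0.85 m from the base axis. Payload 4.5 kg.
Tool frame: the origin (TCP) lies on the centre line of the jaws, within the pads' length; the fingertips stand 25 mm ahead of it and the grasp point (between the pads) lies 6 mm ahead of it; z points along the fingers, y is the direction in which the jaws open and shut (so a half turn about z gives the same grasp; the last joint's range is limited). The gripper opens to 88 mm and grips with 3 to 60 N. Pads are 18 mm wide; open, the fingers measure 123 mm over their backs; the gripper's body (75 mm by 187 mm) begins 45 mm behind the grasp point.
Start: joints at [-1.281, 0.689, -0.195, 1.565, 0.157, 0.902, -0.215], TCP at [0.158, 0.605, 0.264] pointing down, gripper open.
Joint ranges: [-3.01, 3.01], [-0.46, 2.08], [-1.47, 1.51], [0.13, 2.56], [-1, 4.14], [0.04, 2.09], [-2.66, 2.66]. Speed limits (rad/s): [2.57, 2.57, 3.14, 3.14, 3.14, 3.14, 3.14].

INTERFACE

Orientations are given as a unit quaternion [x, y, z, w].
In Python, from plant import r, eyes gives the robot as it stands.
- The arm moves only by the tool servo_tool, never from a script. Its argument "deltas" is a list of rows, each an object of numbers: "dx", "dy", "dz": the shift along the tool's x, y, z in units of 60 mm (1.0 is 60 mm); "ax", "ay", "az": the turn, a rotation vector about the tool's x, y, z in units of 6 degrees (1.0 is 6 degrees); "hand": the finger opening in mm, from 0 to 88.1. A call has 1 to 10 rows; each row is the pose to reach, as a shift and turn from the pose commanded when the call began, along the tool's axes at that moment; what a row does not reach only later rows make up. A row lasts 1/8 s, in which the tool goes at most 62.5 mm and 10.7 degrees, less where a joint would pass 70% of its speed; a pose out of reach is approached as far as the arm can. A call with a gripper value outside its range is refused whole. The fingers move at their own pace and stop on an object; "newtons" is the grip in N (left out, the last holds). Time passes only in rows, so rows that repeat a pose let the fingers close. It gives the time, the measured TCP pose, the force and the opening at its end, in the units of the state.
- r.get_state(): the state, without advancing time (a new reading comes with each control period).
- eyes.snapshot(name): name is "side" or "top" or "wrist"; returns (picture, depth): 400x640x3 uint8, red, green, blue; 400x640 float32, m along the optical axis (not along the pixel's ray), 0 where there is no reading.
- eyes.camera_model(name): a dict with "fx", "fy", "cx", "cy" (pixels), "pose" (4x4, takes a point from camera to world coordinates). Camera axes: x right, y up, looking along -z (the intrinsics and any distortion apply to the point x, -y, -z); pixel columns grow to the right and rows downward; lengths in m; the calibration is good to about 2 mm. A picture is of the moment at which its call begins: read the wrist's pose just before it. camera_model takes no time and is no camera call; for the wrist camera it gives the pose at the moment of the call.
- r.finish_job(): hands the job in, once; it reports no verdict.
The state is a dict: "clock": time; "q": joint angles; "qd": joint speeds; "joint_torque": joint torques, N m; "tool_pos": TCP position; "eef_rot": TCP orientation; "contact_force": force on the tool from outside, world axes, zero at the start; "moment": the same for the moment, N m; "opening": opening from 0.0 (shut) to 1.0 (fully open).
Only numpy, scipy, OpenCV 4.12 (cv2) and the standard library are available. Lean on these libraries where they do the work, as an engineer would, in place of code of your own. Each camera call takes 0.05 s, during which the arm holds its last target.

TASK

The cork facing on the sprung plate in the press pot has just been glued and must be bedded. Take the tamper by its handle, press it squarely down on the cork until the plate has bottomed out level, and bear on it there with about 15 N for two seconds; more than 25 N would crush the cork. Then let the plate spring back up and stand the tamper upright in its wooden rest again, without knocking over the glue bottle.

Things in the scene. Friction and masses are not known exactly. Their poses are not given: they have to be found in the camera images.
- tamper_handle (a point): the loose tamper: a flat round steel disc (60 mm diameter, 14 mm thick) under a thin steel stem and an upright square dark-wood handle, 30 x 30 mm and 70 mm tall with rounded edges; 115 mm tall in all, about 0.3 kg. It stands upright in its rest at the start. This point is the centre of the handle, 80 mm above the flat underside; z points up along the handle, x and y are square to its four flat sides (grip any opposite pair)
- tamper: the same tamper; origin at the centre of its flat underside, z up along the handle
- rest: the tamper's rest: a fixed wooden saucer, 90 mm across, floor 10 mm above the bench, with a lip 7 mm above that floor and about 74 mm across inside; origin at the centre of its underside, on the bench
- rest_floor (a point): centre of the rest's floor, on which the tamper's underside stands
- pot: the press pot: a round aluminium pot fixed to the bench, 90 mm outside, 78 mm inside, its rim 70 mm above its origin (how far its foot is sunk in the bench varies by several mm); z up
- pot_rim (a point): centre of the pot's open mouth, level with the rim; the plate lies inside, its cork face 20 mm below the rim when up
- plate: round steel plate in the pot, 72 mm across, with a 3 mm cork facing; z is its face normal. It swivels in any direction, up to 0.1 rad, on a slightly stiff joint and stays tilted as it is left; at the start it is tilted by up to 0.07 rad
- plate_face (a point): centre of the cork face on top of the plate; z is the face normal. The plate goes straight down against a spring: 3 N at the top, 0.3 N more per mm, so about 8 N at most. It bottoms out on a hard stop, a screw hidden under the plate and set differently each time, 9 to 17 mm down, so it must be felt; any further force bears on the stop
- glue_bottle: loose bottle standing on the bench, 38 mm across and 123 mm tall with a pointed nozzle, origin at the centre of its underside, z up; must not be knocked over

How it is judged:
By the outcome, as a careful person would: the job done as asked, in the order asked, and still so for the second after the job is handed in, with the robot touching nothing.
It also fails if it takes over 64 s, if anything falls off the work surface, if the arm or the gripper's body presses on something with over 40 N, if the wrist force passes 120 N, or if a joint passes its speed limit or range.

## Working session

There is one attempt and no reset: what is moved stays moved. The work goes in short steps, Python scripts to look and compute and a tool call to move; the robot and the scene stay as the last step left them, time stands still between calls to the robot, and variables do not carry over. Pictures are saved under pics/ and viewed, and the job is handed in when it is done.

Besides the shell and the picture viewer there is one more tool, called after ">>>" as name(argument=value, ...) on one line, values as JSON. servo_tool: Moves the arm, as the interface text tells. Its arguments: {"type":"object","properties":{"deltas":{"type":"array","items":{"type":"object","properties":{"dx":{"type":"number"},"dy":{"type":"number"},"dz":{"type":"number"},"ax":{"type":"number"},"ay":{"type":"number"},"az":{"type":"number"},"hand":{"type":"number"}}}},"newtons":{"type":"number"}},"required":["deltas"]}

```bash
mkdir -p pics; ls
cat > h.py <<'E'
from plant import r, eyes
import numpy as np, cv2
def snap(n,f):
    cm=eyes.camera_model(n); im,d=eyes.snapshot(n)
    cv2.imwrite('pics/'+f+'.png',im[:,:,::-1]); np.savez('pics/'+f+'.npz',im=im,d=d,**{k:np.array(v) for k,v in cm.items()})
    return cm,im,d
def pts(cm,d):
    v,u=np.mgrid[0:d.shape[0],0:d.shape[1]]
    x=(u-float(cm['cx']))/float(cm['fx'])*d; y=(v-float(cm['cy']))/float(cm['fy'])*d
    P=np.stack([x,-y,-d,np.ones_like(d)],-1)
    return (P@np.array(cm['pose']).T)[...,:3]
E
python3 - <<'E'
from h import *
for n in ['side','top','wrist']:
    cm,im,d=snap(n,n+'0'); print(n,{k:v for k,v in cm.items()})
s=r.get_state(); print(s)
E
```

```text
pics
side {'fx': 365.8019977664941, 'fy': 365.8019977664941, 'cx': 320.80550320882116, 'cy': 200.4954955811618, 'pose': array([[ 0.99147181,  0.06448317, -0.11325005,  0.46508162],
       [-0.12985185,  0.56251205, -0.81652844, -0.7304117 ],
       [ 0.01105217,  0.82427065,  0.5660881 ,  0.62428942],
       [ 0.        ,  0.        ,  0.        ,  1.        ]])}
top {'fx': 475.64675739138886, 'fy': 475.64675739138886, 'cx': 323.4731287605263, 'cy': 200.5748125104821, 'pose': array([[-0.02236635,  0.99009897, -0.1385777 ,  0.41000317],
       [-0.99973182, -0.02131786,  0.00904595,  0.03596642],
       [ 0.0060022 ,  0.13874287,  0.99031025,  1.27044261],
       [ 0.        ,  0.        ,  0.        ,  1.        ]])}
wrist {'fx': 296.0084551037991, 'fy': 296.0084551037991, 'cx': 323.85318080726177, 'cy': 197.07692184324188, 'pose': array([[ 0.25423698, -0.92577348, -0.27983391,  0.08557132],
       [ 0.96714128,  0.24302027,  0.07469202,  0.62304062],
       [-0.00114258, -0.2896284 ,  0.95713849,  0.38410592],
       [ 0.        ,  0.        ,  0.        ,  1.        ]])}
{'clock': 0.15, 'q': array([-1.28122365,  0.68978317, -0.19455315,  1.56607569,  0.157298  ,
        0.90247463, -0.21510962]), 'qd': array([ 1.58403743e-03, -4.73050336e-03,  9.96055366e-05, -2.75332309e-03,
       -8.57006966e-04, -1.97606796e-04,  3.67839946e-04]), 'joint_torque': array([-1.14149014e-03, -5.27859521e+01, -1.26852024e+00, -1.53587919e+01,
       -5.25297364e-02,  3.84036714e-03,  1.05196636e-04]), 'tool_pos': array([0.15802893, 0.60424992, 0.26310782]), 'eef_rot': array([ 1.27502912e-01,  9.91837966e-01, -6.73584261e-04, -4.72510301e-05]), 'contact_force': array([ 0.92881618, -0.07044942,  0.03846377]), 'moment': array([ 0.05245094, -0.01748683, -0.01911891]), 'opening': 1.0009630117690624}
```

View pics/side0.png

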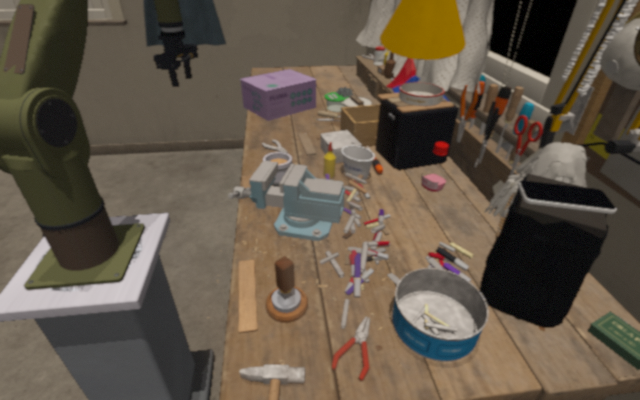

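View pics/top0.png

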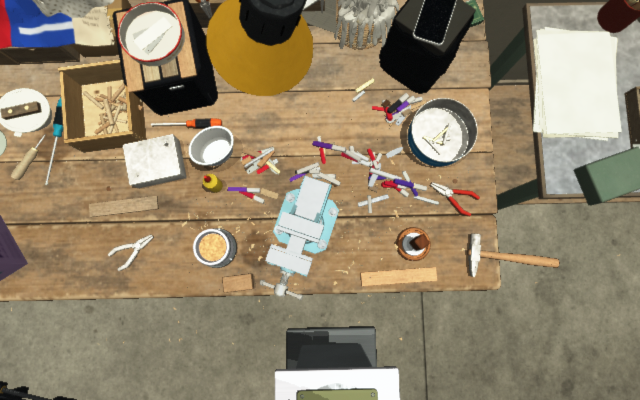

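View pics/wrist0.png

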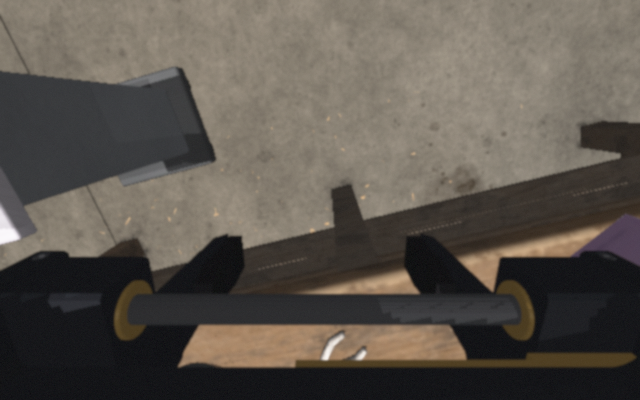

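The top view shows the tamper in its rest at about (414,243), the cork pot at (215,247) and the yellow glue bottle at (211,182). The vise stands between them at (300,230). Next I'll measure.

```bash
python3 - <<'E'
import numpy as np,cv2
from h import pts
z=np.load('pics/top0.npz'); im,d=z['im'],z['d']; P=pts(z,d)
for nm,(u,v,w) in dict(tamper=(414,243,32),pot=(215,247,34),bottle=(211,182,16),vise=(300,235,60)).items():
    s=np.s_[v-w:v+w,u-w:u+w]; c=im[s]; p=P[s]; print(nm,'zmax',np.nanmax(p[...,2]),'zero',(d[s]==0).sum(), 'bench',np.percentile(p[...,2],10))
    cv2.imwrite(f'pics/c_{nm}.png',cv2.resize(c[:,:,::-1],(560,560),interpolation=cv2.INTER_CUBIC))
    Z=p[...,2]; h=np.round(Z*1000).astype(int)
    if nm!='vise': print(h[::3,::3])
    else:
        for t in (0.02,0.08,0.12):
            m=Z>t; print(t,p[m][:,0].min(),p[m][:,0].max(),p[m][:,1].min(),p[m][:,1].max())
# side crop
z=np.load('pics/side0.npz'); im=z['im']
cv2.imwrite('pics/s_pot.png',cv2.resize(im[130:210,230:350,::-1],(780,520),interpolation=cv2.INTER_CUBIC))
cv2.imwrite('pics/s_tam.png',cv2.resize(im[245:325,255:320,::-1],(455,560),interpolation=cv2.INTER_CUBIC))
E
cd pics; python3 -c "
import cv2,numpy as np
a=[cv2.resize(cv2.imread(f'c_{n}.png'),(390,290)) for n in ('tamper','pot')];b=[cv2.resize(cv2.imread(n),(390,290)) for n in ('s_pot.png','s_tam.png')]
cv2.imwrite('m1.png',np.vstack([np.hstack(a),np.hstack(b)]))"
```

```text
tamper zmax 1.2704426116038467 zero 22 bench -0.004562505781074866
[[  -2    3   -1    4 1270   -2   -2   -3    1    4   -1    4    3   -3
    -1   -1   -4   -1    0   -6   -1   -1]
 [  -3   -2   -1    0   -4    3    0   -3   -4    0   -3   -1   -5   -2
    -1   -7   -2   -5   -8   -5  -10   -9]
 [  -9   -8   -7    9   13    5   -6  -10  -11   -8   -5  -10   -9   -4
    -5   -3   -7   -4   -5   -6   -5   -4]
 [  -3   -4    1   -5   -4    0    0    1   -2   -2   -2   -5   -4   -2
     2   -1   -1    1   -2   -2   -2   -4]
 [  -3    1   -2   -2   -8    0    2    0   -5   -3    2    1   -6    0
    -1   -2   -3    1   -5   -1   -3   -1]
 [   1    0   -1    2    2   -4   -1   -2    0   -2   -2   -1    0   -1
     3    5    2    0    0   -6   -1   -1]
 [  -4    1    3   -2   -3   -1    0   -3   14   18   17   16   11    9
     2   -1    0    1   -1   -3   -3   -3]
 [   1   -2   -3   -5   -4    0   -3   16    9    6    9    7    6    8
    12   -3    0    0   -3    2    0   -5]
 [   2    2   -1    1   -4   -2   10   13   22   23   23   25   91  125
   121   13   -4   -7   -1    0   -7   -1
[... 4646 characters left out ...]
14   98   81   69   -2   -1   -1]
 [   1    2   -1   78   95   88   82   71   42   -2    3]
 [   3   -1   -1   75   81   79   76   65   39    6    2]
 [  -3   -1   -2    0   73   73   66   54   28   -1    0]
 [   2   -4   -3   -1   -1   22   33   27    7    3    2]
 [   1    1    4    1   -3    0   -1    1    0   -1   -7]
 [   1   -5   -5   -3    0   -3   -2   -2    0   -3    3]]
vise zmax 1.2704426116038467 zero 45 bench -0.0038478908579858474
0.02 0.3464765756102124 0.6536002175290063 -0.020094811584956115 0.2447319812591319
0.08 0.3464765756102124 0.639487534735649 0.0051578164012350755 0.16719524078641723
0.12 0.3950061446265687 0.6319745745762592 0.011061866109037068 0.16565267608750034
```

View pics/m1.png

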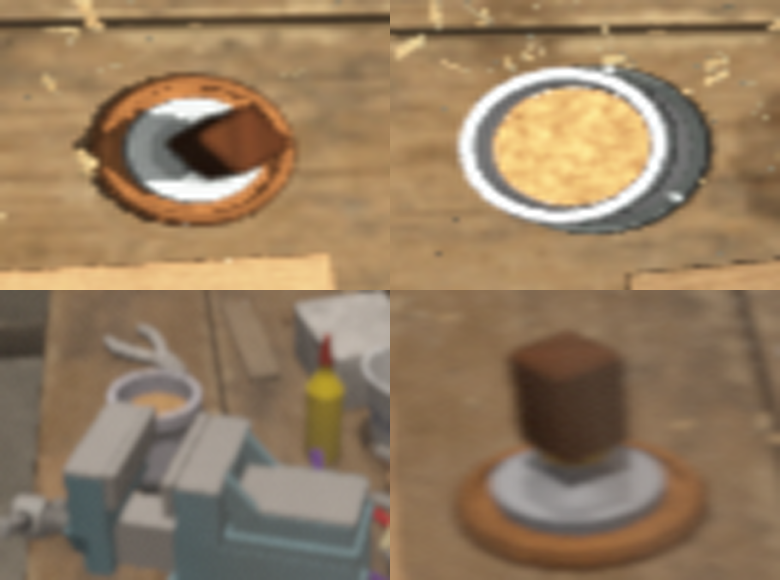

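The rest holds the tamper with its handle turned as a diamond. The cork sits in the white-rimmed pot. I'll get exact centres and orientation next.

```bash
cat > g.py <<'E'
import numpy as np,cv2
from scipy.optimize import least_squares
from h import pts
def ray(z,u,v,h):
    u=np.asarray(u,float);v=np.asarray(v,float);T=np.array(z['pose'])
    D=np.stack([(u-float(z['cx']))/float(z['fx']),-(v-float(z['cy']))/float(z['fy']),-np.ones_like(u)],-1)@T[:3,:3].T
    return T[:3,3]+D*((h-T[2,3])/D[...,2])[...,None]
def circ(p):
    f=least_squares(lambda q:np.hypot(p[:,0]-q[0],p[:,1]-q[1])-q[2],[*p[:,:2].mean(0),.04],loss='soft_l1',f_scale=.002); return f.x,np.sqrt((f.fun**2).mean())
E
python3 - <<'E'
from g import *
z=np.load('pics/top0.npz'); im,d=z['im'],z['d']; P=pts(z,d)
def win(u,v,w):
    m=np.zeros(d.shape,bool); m[v-w:v+w,u-w:u+w]=1; return m&(d>0)
Z=P[...,2]
hsv=cv2.cvtColor(im,cv2.COLOR_RGB2HSV)
# pot: rim top via depth, and cork mask
w=win(215,247,30)
m=w&(Z>.066)&(Z<.085); print('pot rim pts',circ(P[m]),np.median(Z[m]))
V=im.min(2); mr=w&(V>200); 
lab=cv2.connectedComponents(mr.astype(np.uint8))[1]; vals,c=np.unique(lab[lab>0],return_counts=True); mr=lab==vals[c.argmax()]
cs,_=cv2.findContours(mr.astype(np.uint8),cv2.RETR_EXTERNAL,cv2.CHAIN_APPROX_NONE); c=max(cs,key=len)[:,0]
zr=np.median(Z[mr&(Z>.06)]);print('rim z',zr,circ(ray(z,c[:,0],c[:,1],zr)))
cork=w&(hsv[...,1]>70)&(np.hypot(*(P[...,:2]-circ(P[m])[0][:2]).transpose(2,0,1))<.034)&(Z>.045)&(Z<.066)
A=np.c_[P[cork][:,:2]-P[cork][:,:2].mean(0),np.ones(cork.sum())]; f=np.linalg.lstsq(A,Z[cork],rcond=None)[0]; print('cork plane',P[cork].mean(0),f,cork.sum())
# tamper
w=win(414,243,24)
m=w&(Z>.115)&(Z<.135)
V,U=np.nonzero(m); zt=np.median(Z[m]); q=ray(z,U,V,zt); 
print('top z',zt,'mean',q.mean(0)); rr=cv2.minAreaRect((q[:,:2]*1e4).astype(np.float32)); print('rect',rr)
m=w&(Z>.017)&(Z<.032)&(hsv[...,1]<60)
cs,_=cv2.findContours(m.astype(np.uint8),cv2.RETR_EXTERNAL,cv2.CHAIN_APPROX_NONE); c=max(cs,key=len)[:,0]; print('disc',circ(ray(z,c[:,0],c[:,1],.024)))
m=w&(Z>.004)&(np.abs(P[...,0])<1)&(Z<.13)
cs,_=cv2.findContours(m.astype(np.uint8),cv2.RETR_EXTERNAL,cv2.CHAIN_APPROX_NONE); c=max(cs,key=len)[:,0]; print('rest outer',circ(ray(z,c[:,0],c[:,1],.012)))
w=win(211,182,16); m=w&(Z>.03); print('bottle',P[m].mean(0))
w=win(300,235,60); print('vise z', np.percentile(Z[w],[90,95,99,99.7]))
# side cam tamper: top face
z=np.load('pics/side0.npz'); Ps=pts(z,z['d']); s=np.zeros(z['d'].shape,bool); s[250:300,270:300]=1
m=s&(Ps[...,2]>.121)&(Ps[...,2]<.132); print('side top',Ps[m].mean(0),m.sum())
s[:]=0;s[145:170,255:300]=1;m=s&(Ps[...,2]>.068)&(Ps[...,2]<.085)&(Ps[...,1]>.2); print('side rim',circ(Ps[m]),np.median(Ps[m][:,2]))
E
```

```text
pot rim pts (array([0.46729581, 0.30846187, 0.0417724 ]), np.float64(0.001957416165581865)) 0.07583143589466479
rim z 0.0768014930026788 (array([0.46756564, 0.30927001, 0.04337916]), np.float64(0.0006599662709420132))
cork plane [0.46718047 0.30889611 0.05680646] [0.01944963 0.0283766  0.05680646] 562
top z 0.1229850018860843 mean [ 0.46593526 -0.20811055  0.122985  ]
rect ((4657.60791015625, -2079.2578125), (296.59857177734375, 305.589599609375), 36.596824645996094)
disc (array([ 0.46587354, -0.2078864 ,  0.0274315 ]), np.float64(0.006916518248186156))
rest outer (array([ 0.4665806 , -0.20958897,  0.04369798]), np.float64(0.0017230036514085368))
bottle [0.63171779 0.3102434  0.07464528]
vise z [0.14462217 0.14768223 0.15033559 0.15157889]
side top [ 0.46560519 -0.21315448  0.12489095] 173
side rim (array([0.46697636, 0.30652152, 0.04151503]), np.float64(0.0022258276675170717)) 0.07522862486002224
```

```bash
cat > tgt.py <<'E'
import sys; from plant import r; import numpy as np
from scipy.spatial.transform import Rotation as R
def go(p,yaw):  # yaw of tool y axis, deg (world), tool pointing down
    s=r.get_state(); A=R.from_quat(s['eef_rot'])
    y=np.deg2rad(yaw); B=R.from_matrix(np.c_[[np.cos(y+np.pi/2),np.sin(y+np.pi/2),0],[np.cos(y),np.sin(y),0],[0,0,-1]])
    d=A.inv().apply(np.array(p)-s['tool_pos'])/.06; a=(A.inv()*B).as_rotvec(degrees=True)/6
    print('d',d.round(3),'a',a.round(2),'| now',s['tool_pos'].round(4),'yaw',round(np.degrees(np.arctan2(*A.as_matrix()[[1,0],1])),2),'tilt z',A.as_matrix()[:,2].round(4),'t',s['clock'],'F',s['contact_force'].round(2),'q7',s['q'][6].round(2))
if __name__=='__main__':
    v=[float(x) for x in sys.argv[1:]]; go(v[:3],v[3])
E
python3 tgt.py .45 .3 .27 35; python3 tgt.py .45 .3 .27 75.3
```

```text
d [-5.991 -3.675 -0.109] a [-0.01  0.01  6.72] | now [0.158  0.6042 0.2631] yaw 75.35 tilt z [-3.0e-04 -1.3e-03 -1.0e+00] t 0.15 F [ 0.93 -0.07  0.04] q7 -0.22
d [-5.991 -3.675 -0.109] a [-0.01  0.    0.01] | now [0.158  0.6042 0.2631] yaw 75.35 tilt z [-3.0e-04 -1.3e-03 -1.0e+00] t 0.15 F [ 0.93 -0.07  0.04] q7 -0.22
```

>>> servo_tool(deltas=[{"dx": -0.75,"dy": -0.46,"dz": -0.02,"az": 0.84},{"dx": -1.5,"dy": -0.92,"dz": -0.03,"az": 1.68},{"dx": -2.25,"dy": -1.38,"dz": -0.05,"az": 2.52},{"dx": -3.0,"dy": -1.84,"dz": -0.06,"az": 3.36},{"dx": -3.75,"dy": -2.3,"dz": -0.07,"az": 4.2},{"dx": -4.5,"dy": -2.76,"dz": -0.08,"az": 5.04},{"dx": -5.25,"dy": -3.22,"dz": -0.1,"az": 5.88},{"dx": -6.0,"dy": -3.68,"dz": -0.11,"az": 6.72},{"dx": -6.0,"dy": -3.68,"dz": -0.11,"az": 6.72}])

```text
schema error: expected keys dx, dy, dz, ax, ay, az, hand
```

```bash
python3 - <<'E'
from h import *
snap('wrist','w1')
E
python3 tgt.py .466 -.208 .24 -24;python3 tgt.py .466 -.208 .24 -53.4
```

```text
d [ -8.39  -11.799   0.401] a [-1.000e-02  1.000e-02  1.656e+01] | now [0.1581 0.6043 0.2632] yaw 75.34 tilt z [-2.0e-04 -1.1e-03 -1.0e+00] t 0.2 F [0.36 0.18 0.43] q7 -0.22
d [ -8.39  -11.799   0.401] a [-0.000e+00  1.000e-02  2.146e+01] | now [0.1581 0.6043 0.2632] yaw 75.34 tilt z [-2.0e-04 -1.1e-03 -1.0e+00] t 0.2 F [0.36 0.18 0.43] q7 -0.22
```

View pics/w1.png

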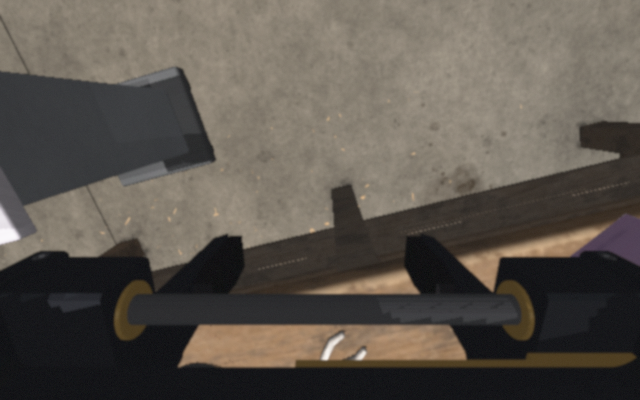

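All keys must be present in each row.

>>> servo_tool(deltas=[{"dx": -0.75,"dy": -0.46,"dz": -0.02,"ax": 0,"ay": 0,"az": 0.84,"hand": 88},{"dx": -1.5,"dy": -0.92,"dz": -0.03,"ax": 0,"ay": 0,"az": 1.68,"hand": 88},{"dx": -2.25,"dy": -1.38,"dz": -0.05,"ax": 0,"ay": 0,"az": 2.52,"hand": 88},{"dx": -3.0,"dy": -1.84,"dz": -0.06,"ax": 0,"ay": 0,"az": 3.36,"hand": 88},{"dx": -3.75,"dy": -2.3,"dz": -0.07,"ax": 0,"ay": 0,"az": 4.2,"hand": 88},{"dx": -4.5,"dy": -2.76,"dz": -0.08,"ax": 0,"ay": 0,"az": 5.04,"hand": 88},{"dx": -5.25,"dy": -3.22,"dz": -0.1,"ax": 0,"ay": 0,"az": 5.88,"hand": 88},{"dx": -6.0,"dy": -3.68,"dz": -0.11,"ax": 0,"ay": 0,"az": 6.72,"hand": 88},{"dx": -6.0,"dy": -3.68,"dz": -0.11,"ax": 0,"ay": 0,"az": 6.72,"hand": 88}])

```text
clock: 1.32
tool_pos: [0.454, 0.2953, 0.2703]
eef_rot: [0.466, 0.885, -0.001, 0.002]
contact_force: [-0.4, 0.8, -0.4]
opening: 0.998
```

```bash
python3 - <<'E'
from h import *
snap('wrist','w2')
E
python3 tgt.py .466 -.208 .24 -24;python3 tgt.py .466 -.208 .24 -53.4
```

```text
d [-7.064 -4.618  0.51 ] a [0.   0.01 9.8 ] | now [0.4518 0.2982 0.2702] yaw 34.79 tilt z [ 3.e-04 -7.e-04 -1.e+00] t 1.375 F [-0.68  0.87  0.11] q7 -0.09
d [-7.064 -4.618  0.51 ] a [0.00e+00 1.00e-02 1.47e+01] | now [0.4518 0.2982 0.2702] yaw 34.79 tilt z [ 3.e-04 -7.e-04 -1.e+00] t 1.375 F [-0.68  0.87  0.11] q7 -0.09
```

View pics/w2.png

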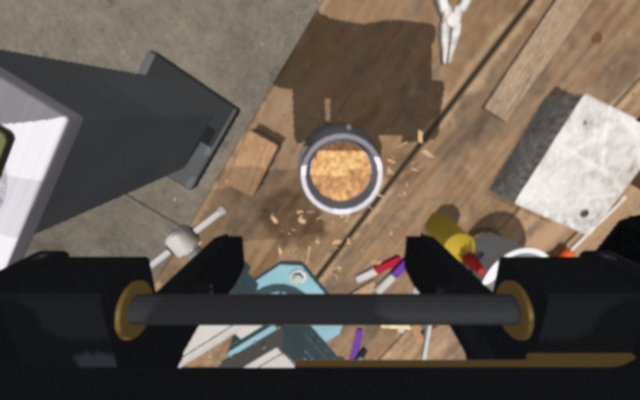

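>>> servo_tool(deltas=[{"dx": -0.64,"dy": -0.42,"dz": 0,"ax": 0,"ay": 0,"az": 1.34,"hand": 88},{"dx": -1.28,"dy": -0.84,"dz": 0,"ax": 0,"ay": 0,"az": 2.67,"hand": 88},{"dx": -1.93,"dy": -1.26,"dz": 0,"ax": 0,"ay": 0,"az": 4.0,"hand": 88},{"dx": -2.57,"dy": -1.68,"dz": 0,"ax": 0,"ay": 0,"az": 5.35,"hand": 88},{"dx": -3.2,"dy": -2.1,"dz": 0,"ax": 0,"ay": 0,"az": 6.68,"hand": 88},{"dx": -3.85,"dy": -2.52,"dz": 0,"ax": 0,"ay": 0,"az": 8.0,"hand": 88},{"dx": -4.5,"dy": -2.94,"dz": 0,"ax": 0,"ay": 0,"az": 9.35,"hand": 88},{"dx": -5.14,"dy": -3.36,"dz": 0,"ax": 0,"ay": 0,"az": 10.7,"hand": 88},{"dx": -5.78,"dy": -3.78,"dz": 0,"ax": 0,"ay": 0,"az": 12.0,"hand": 88},{"dx": -6.3,"dy": -4.1,"dz": 0,"ax": 0,"ay": 0,"az": 13.0,"hand": 88}])

```text
clock: 2.62
tool_pos: [0.4663, -0.1505, 0.2702]
eef_rot: [0.917, 0.398, 0.0, -0.0]
contact_force: [1.3, 0.4, 0.1]
opening: 0.996
```

```bash
python3 - <<'E'
from h import *
snap('wrist','w3')
E
python3 tgt.py .466 -.208 .2 -53.4
```

```text
d [-0.631  0.586  1.181] a [0.04 0.01 1.64] | now [ 0.4665 -0.1561  0.2707] yaw -43.57 tilt z [ 0.002  -0.0039 -1.    ] t 2.675 F [ 0.64 -4.22  0.44] q7 -0.27
```

View pics/w3.png

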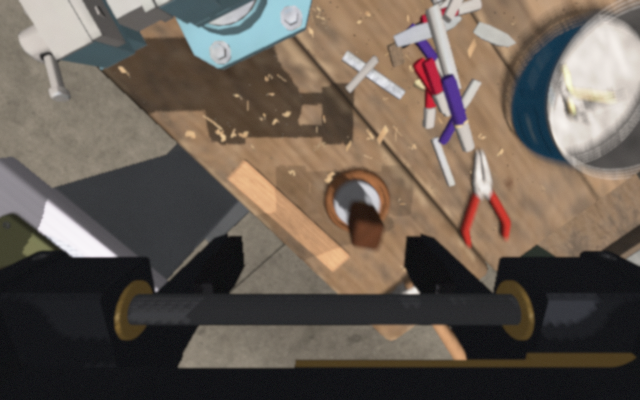

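>>> servo_tool(deltas=[{"dx": -0.3,"dy": 0.25,"dz": 0.3,"ax": 0,"ay": 0,"az": 0.8,"hand": 88},{"dx": -0.5,"dy": 0.5,"dz": 0.6,"ax": 0,"ay": 0,"az": 1.5,"hand": 88},{"dx": -0.56,"dy": 0.54,"dz": 0.9,"ax": 0,"ay": 0,"az": 1.6,"hand": 88},{"dx": -0.56,"dy": 0.54,"dz": 0.9,"ax": 0,"ay": 0,"az": 1.6,"hand": 88},{"dx": -0.56,"dy": 0.54,"dz": 0.9,"ax": 0,"ay": 0,"az": 1.6,"hand": 88}])

```text
clock: 3.3
tool_pos: [0.4675, -0.196, 0.2167]
eef_rot: [0.947, 0.322, 0.0, -0.0]
contact_force: [1.2, 0.2, 0.6]
opening: 0.999
```

```bash
python3 - <<'E'
from h import *
snap('wrist','w4')
from g import *
z=np.load('pics/w4.npz'); im,d=z['im'],z['d']; P=pts(z,d); Z=P[...,2]
m=(d>0)&(Z>.112)&(Z<.135)&(np.hypot(P[...,0]-.466,P[...,1]+.208)<.04)
V,U=np.nonzero(m); q=P[m]; print(m.sum(),q.mean(0),np.median(q[:,2]),cv2.minAreaRect((q[:,:2]*1e4).astype(np.float32)))
q=ray(z,U,V,.125);print(cv2.minAreaRect((q[:,:2]*1e4).astype(np.float32)))
hsv=cv2.cvtColor(im,cv2.COLOR_RGB2HSV)
print(U.min(),U.max(),V.min(),V.max())
E
python3 tgt.py .466 -.208 .2 -53.4
```

```text
1428 [ 0.46831677 -0.20852279  0.1238359 ] 0.12464289560779925 ((4670.92138671875, -2099.853515625), (290.39593505859375, 297.6543884277344), 36.819847106933594)
((4686.5654296875, -2086.015380859375), (312.5350646972656, 289.2719421386719), 37.22649002075195)
319 357 199 237
d [-0.139  0.138  0.282] a [ 0.   -0.01  0.16] | now [ 0.4676 -0.1963  0.2169] yaw -52.44 tilt z [ 1.2e-03  4.0e-04 -1.0e+00] t 3.35 F [ 0.96  0.59 -0.85] q7 -0.27
```

View pics/w4.png

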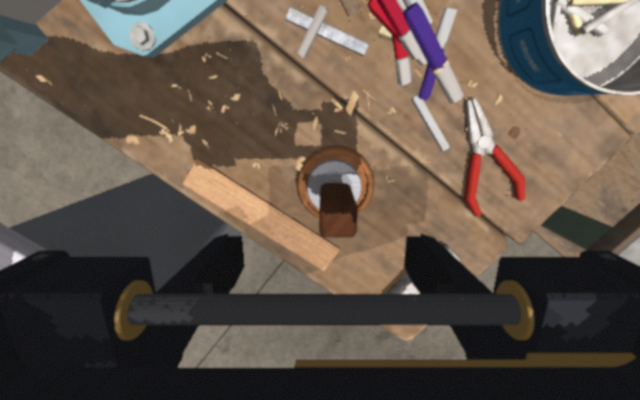

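```bash
python3 tgt.py .467 -.209 .097 -53.1
```

```text
d [-0.138  0.161  1.998] a [ 0.   -0.01  0.11] | now [ 0.4676 -0.1963  0.2169] yaw -52.44 tilt z [ 1.2e-03  4.0e-04 -1.0e+00] t 3.35 F [ 0.96  0.59 -0.85] q7 -0.27
```

>>> servo_tool(deltas=[{"dx": -0.14,"dy": 0.16,"dz": 0.2,"ax": 0,"ay": 0,"az": 0.11,"hand": 88},{"dx": -0.14,"dy": 0.16,"dz": 0.2,"ax": 0,"ay": 0,"az": 0.11,"hand": 88},{"dx": -0.14,"dy": 0.16,"dz": 0.7,"ax": 0,"ay": 0,"az": 0.11,"hand": 88},{"dx": -0.14,"dy": 0.16,"dz": 1.2,"ax": 0,"ay": 0,"az": 0.11,"hand": 88},{"dx": -0.14,"dy": 0.16,"dz": 1.7,"ax": 0,"ay": 0,"az": 0.11,"hand": 70},{"dx": -0.14,"dy": 0.16,"dz": 2.0,"ax": 0,"ay": 0,"az": 0.11,"hand": 60},{"dx": -0.14,"dy": 0.16,"dz": 2.0,"ax": 0,"ay": 0,"az": 0.11,"hand": 50},{"dx": -0.14,"dy": 0.16,"dz": 2.0,"ax": 0,"ay": 0,"az": 0.11,"hand": 45}])

```text
clock: 4.35
tool_pos: [0.4663, -0.2104, 0.0969]
eef_rot: [0.949, 0.315, 0.0, 0.0]
contact_force: [0.5, -0.8, -0.1]
opening: 0.567
```

```bash
python3 tgt.py .467 -.209 .097 -53.1
python3 - <<'E'
from h import *
snap('wrist','w5')
E
```

```text
d [ 0.023 -0.013 -0.002] a [ 0.01 -0.   -0.03] | now [ 0.4663 -0.2104  0.0969] yaw -53.25 tilt z [ 8.e-04 -3.e-04 -1.e+00] t 4.35 F [ 0.47 -0.75 -0.09] q7 -0.19
```

View pics/w5.png

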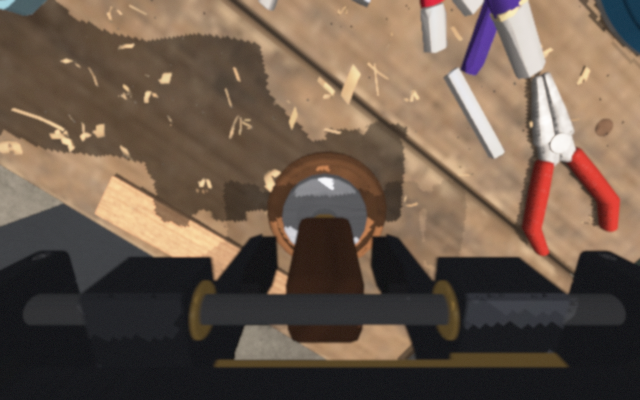

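The handle sits centred between the fingers, around (325,300). Closing now.

>>> servo_tool(deltas=[{"dx": 0,"dy": 0,"dz": 0,"ax": 0,"ay": 0,"az": 0,"hand": 36},{"dx": 0,"dy": 0,"dz": 0,"ax": 0,"ay": 0,"az": 0,"hand": 32},{"dx": 0,"dy": 0,"dz": 0,"ax": 0,"ay": 0,"az": 0,"hand": 20},{"dx": 0,"dy": 0,"dz": 0,"ax": 0,"ay": 0,"az": 0,"hand": 10},{"dx": 0,"dy": 0,"dz": 0,"ax": 0,"ay": 0,"az": 0,"hand": 10}], newtons=50)

```text
clock: 5.03
tool_pos: [0.4664, -0.2104, 0.0966]
eef_rot: [0.949, 0.315, 0.0, 0.0]
contact_force: [0.7, -0.5, 5.6]
opening: 0.336
```

```bash
python3 tgt.py .467 -.209 .097 -53.1
```

```text
d [ 0.022 -0.013 -0.006] a [ 0.01 -0.01 -0.02] | now [ 0.4664 -0.2104  0.0966] yaw -53.24 tilt z [ 1.e-03 -4.e-04 -1.e+00] t 5.025 F [ 0.75 -0.55  5.56] q7 -0.19
```

>>> servo_tool(deltas=[{"dx": 0,"dy": 0,"dz": -0.1,"ax": 0,"ay": 0,"az": 0,"hand": 10},{"dx": 0,"dy": 0,"dz": -0.4,"ax": 0,"ay": 0,"az": 0,"hand": 10},{"dx": 0,"dy": 0,"dz": -0.9,"ax": 0,"ay": 0,"az": 0,"hand": 10},{"dx": 0,"dy": 0,"dz": -1.4,"ax": 0,"ay": 0,"az": 0,"hand": 10},{"dx": 0,"dy": 0,"dz": -1.9,"ax": 0,"ay": 0,"az": 0,"hand": 10},{"dx": 0,"dy": 0,"dz": -2.4,"ax": 0,"ay": 0,"az": 0,"hand": 10},{"dx": 0,"dy": 0,"dz": -2.8,"ax": 0,"ay": 0,"az": 0,"hand": 10},{"dx": 0,"dy": 0,"dz": -3.1,"ax": 0,"ay": 0,"az": 0,"hand": 10},{"dx": 0,"dy": 0,"dz": -3.2,"ax": 0,"ay": 0,"az": 0,"hand": 10},{"dx": 0,"dy": 0,"dz": -3.2,"ax": 0,"ay": 0,"az": 0,"hand": 10}])

```text
clock: 6.28
tool_pos: [0.4656, -0.2098, 0.2879]
eef_rot: [0.949, 0.315, -0.0, -0.0]
contact_force: [-0.0, 0.8, -3.1]
opening: 0.335
```

```bash
python3 - <<'E'
from h import *
from g import *
snap('side','s6'); snap('wrist','w6')
z=np.load('pics/s6.npz'); im=z['im']; cv2.imwrite('pics/s6c.png',cv2.resize(im[150:330,220:380,::-1],(533,600),interpolation=cv2.INTER_CUBIC))
z=np.load('pics/w2.npz');d=z['d'];im=z['im'];P=pts(z,d);Z=P[...,2];rr=np.hypot(P[...,0]-.467,P[...,1]-.308)
m=(d>0)&(Z>.072)&(Z<.082)&(rr<.055); print('rim w2',circ(P[m]),np.median(Z[m]),m.sum())
w=(d>0)&(rr<.030)&(Z>.045)&(Z<.066); A=np.c_[P[w][:,:2]-[.467,.308],np.ones(w.sum())]; print('cork',np.linalg.lstsq(A,Z[w],rcond=None)[0])
E
python3 tgt.py .467 .308 .29 -30; python3 -c "
from plant import r;s=r.get_state();print(s['contact_force'],s['moment'],s['opening'])"
```

```text
rim w2 (array([0.46739636, 0.30824398, 0.04149078]), np.float64(0.0017626983831479845)) 0.07720358673191186 1400
cork [0.02471662 0.034297   0.0576015 ]
d [ 5.187 -6.896 -0.035] a [-0.02  0.01 -3.87] | now [ 0.4654 -0.2097  0.2874] yaw -53.23 tilt z [-1.9e-03  9.0e-04 -1.0e+00] t 6.375 F [-0.19  0.5  -2.82] q7 -0.31
[-0.18671063  0.50191373 -2.81799095] [-0.07164985  0.13610574  0.05325311] 0.334549428487091
```

View pics/s6c.png

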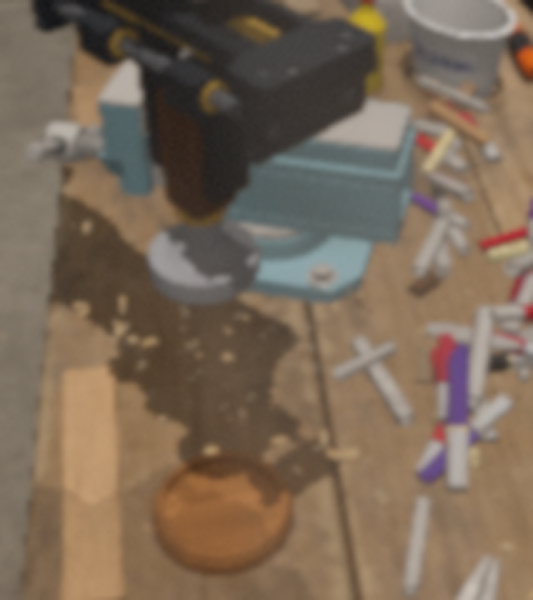

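View pics/w6.png

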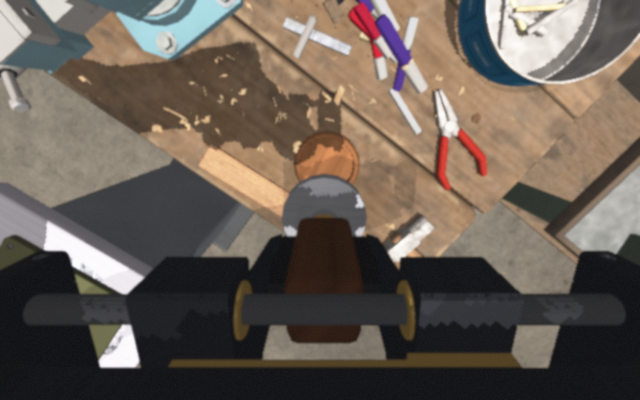

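The tamper is held upright and clear, and the rest is empty. Carrying it over the vise to the pot.

>>> servo_tool(deltas=[{"dx": 0.15,"dy": -0.2,"dz": 0,"ax": 0,"ay": 0,"az": -0.1,"hand": 10},{"dx": 0.5,"dy": -0.66,"dz": -0.03,"ax": 0,"ay": 0,"az": -0.4,"hand": 10},{"dx": 0.95,"dy": -1.26,"dz": -0.03,"ax": 0,"ay": 0,"az": -0.75,"hand": 10},{"dx": 1.4,"dy": -1.86,"dz": -0.03,"ax": 0,"ay": 0,"az": -1.1,"hand": 10},{"dx": 1.85,"dy": -2.46,"dz": -0.03,"ax": 0,"ay": 0,"az": -1.45,"hand": 10},{"dx": 2.3,"dy": -3.06,"dz": -0.03,"ax": 0,"ay": 0,"az": -1.8,"hand": 10},{"dx": 2.75,"dy": -3.66,"dz": -0.03,"ax": 0,"ay": 0,"az": -2.15,"hand": 10},{"dx": 3.2,"dy": -4.26,"dz": -0.03,"ax": 0,"ay": 0,"az": -2.5,"hand": 10},{"dx": 3.65,"dy": -4.86,"dz": -0.03,"ax": 0,"ay": 0,"az": -2.85,"hand": 10},{"dx": 4.1,"dy": -5.46,"dz": -0.03,"ax": 0,"ay": 0,"az": -3.2,"hand": 10}])

```text
clock: 7.62
tool_pos: [0.4657, 0.2019, 0.2896]
eef_rot: [0.882, 0.47, -0.001, -0.0]
contact_force: [1.3, -0.2, -3.2]
opening: 0.334
```

```bash
python3 tgt.py .467 .3075 .26 -30
```

```text
d [ 1.473 -0.963  0.494] a [-0.01  0.01 -0.65] | now [0.4657 0.2019 0.2896] yaw -33.88 tilt z [-1.4e-03 -1.0e-04 -1.0e+00] t 7.625 F [ 1.3  -0.16 -3.18] q7 -0.84
```

>>> servo_tool(deltas=[{"dx": 0.5,"dy": -0.33,"dz": 0,"ax": 0,"ay": 0,"az": -0.2,"hand": 10},{"dx": 0.95,"dy": -0.63,"dz": 0.1,"ax": 0,"ay": 0,"az": -0.4,"hand": 10},{"dx": 1.3,"dy": -0.85,"dz": 0.2,"ax": 0,"ay": 0,"az": -0.6,"hand": 10},{"dx": 1.47,"dy": -0.96,"dz": 0.4,"ax": 0,"ay": 0,"az": -0.65,"hand": 10},{"dx": 1.47,"dy": -0.96,"dz": 0.5,"ax": 0,"ay": 0,"az": -0.65,"hand": 10},{"dx": 1.47,"dy": -0.96,"dz": 0.5,"ax": 0,"ay": 0,"az": -0.65,"hand": 10},{"dx": 1.47,"dy": -0.96,"dz": 0.5,"ax": 0,"ay": 0,"az": -0.65,"hand": 10}])

```text
clock: 8.5
tool_pos: [0.4691, 0.3035, 0.2604]
eef_rot: [0.867, 0.498, 0.0, 0.0]
contact_force: [-0.9, -0.1, -2.5]
opening: 0.337
```

```bash
python3 tgt.py .467 .3075 .2 -30
python3 - <<'E'
from h import *
cm,im,d=snap('wrist','w7'); snap('side','s7'); snap('top','t7')
from g import *
for n in ('s7','t7'):
    z=np.load(f'pics/{n}.npz'); P=pts(z,z['d']); Z=P[...,2]; 
    m=(z['d']>0)&(Z>.066)&(Z<.085)&(np.hypot(P[...,0]-.467,P[...,1]-.308)<.055); print(n,'rim',m.sum(), circ(P[m])[0] if m.sum()>20 else '')
z=np.load('pics/s6.npz'); im=z['im']; hsv=cv2.cvtColor(im,cv2.COLOR_RGB2HSV); P=pts(z,z['d']); 
m=(np.hypot(P[...,0]-.466,P[...,1]+.21)<.06)&(hsv[...,1]>115)&(P[...,2]>.004)&(P[...,2]<.03)
cs,_=cv2.findContours(m.astype(np.uint8),cv2.RETR_EXTERNAL,cv2.CHAIN_APPROX_NONE); c=max(cs,key=len)[:,0]; print('rest side',circ(ray(z,c[:,0],c[:,1],.016)))
z=np.load('pics/t7.npz'); im=z['im']; hsv=cv2.cvtColor(im,cv2.COLOR_RGB2HSV); P=pts(z,z['d']); Z=P[...,2]
m=(np.hypot(P[...,0]-.466,P[...,1]+.21)<.06)&(Z>.005)&(Z<.03)
cs,_=cv2.findContours(m.astype(np.uint8),cv2.RETR_EXTERNAL,cv2.CHAIN_APPROX_NONE); c=max(cs,key=len)[:,0]; print('rest top',circ(ray(z,c[:,0],c[:,1],.016)))
sc=cv2.resize(np.load('pics/s7.npz')['im'][100:200,230:370,::-1],(700,500),interpolation=cv2.INTER_CUBIC); cv2.imwrite('pics/s7c.png',sc)
E
```

```text
d [ 0.039 -0.065  1.007] a [ 0.01  0.   -0.04] | now [0.4691 0.3035 0.2604] yaw -30.26 tilt z [ 4.e-04 -5.e-04 -1.e+00] t 8.5 F [-0.89 -0.14 -2.46] q7 -0.93
s7 rim 178 [0.46710494 0.30657122 0.04185949]
t7 rim 193 [0.46755263 0.30869385 0.04197063]
rest side (array([ 0.46612193, -0.21740361,  0.04529808]), np.float64(0.001615652768770228))
rest top (array([ 0.46621434, -0.20866998,  0.04347201]), np.float64(0.0016140999616990534))
```

View pics/w7.png

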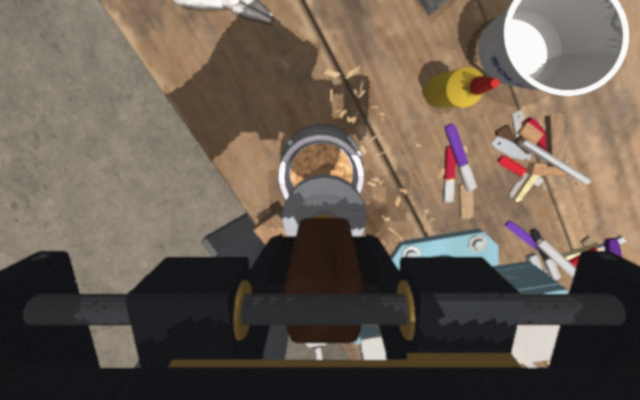

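View pics/s7c.png

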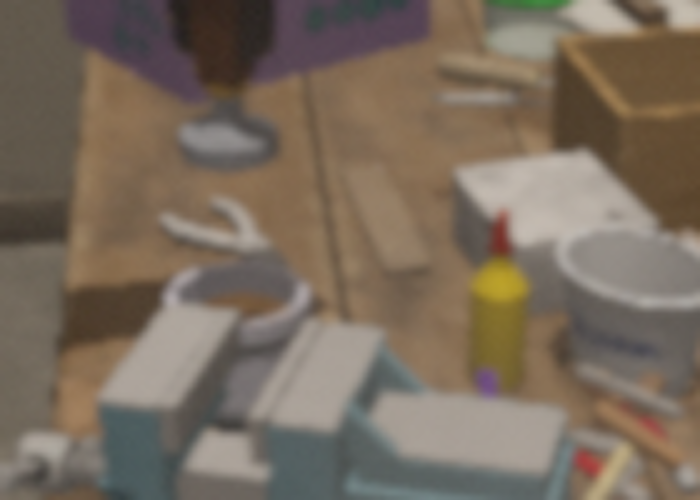

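View pics/t7.png

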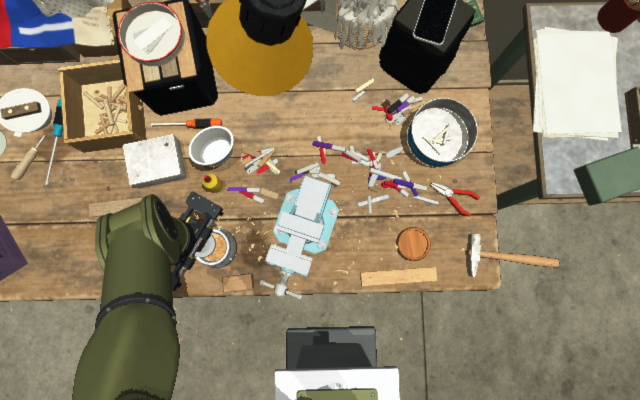

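>>> servo_tool(deltas=[{"dx": 0.04,"dy": -0.06,"dz": 0.2,"ax": 0,"ay": 0,"az": 0,"hand": 10},{"dx": 0.04,"dy": -0.06,"dz": 0.6,"ax": 0,"ay": 0,"az": 0,"hand": 10},{"dx": 0.04,"dy": -0.06,"dz": 1.0,"ax": 0,"ay": 0,"az": 0,"hand": 10},{"dx": 0.04,"dy": -0.06,"dz": 1.3,"ax": 0,"ay": 0,"az": 0,"hand": 10},{"dx": 0.04,"dy": -0.06,"dz": 1.3,"ax": 0,"ay": 0,"az": 0,"hand": 10},{"dx": 0.04,"dy": -0.06,"dz": 1.3,"ax": 0,"ay": 0,"az": 0,"hand": 10}])

```text
clock: 9.4
tool_pos: [0.467, 0.309, 0.1824]
eef_rot: [0.867, 0.499, 0.0, -0.0]
contact_force: [-0.4, 0.4, -2.2]
opening: 0.336
```

```bash
python3 tgt.py .467 .3075 .145 -30
python3 - <<'E'
from h import *
cm,im,d=snap('wrist','w8'); snap('side','s8'); snap('top','t8')
sc=cv2.resize(np.load('pics/s8.npz')['im'][100:200,230:370,::-1],(420,300),interpolation=cv2.INTER_CUBIC)
t=cv2.resize(np.load('pics/t8.npz')['im'][200:290,165:265,::-1],(333,300),interpolation=cv2.INTER_CUBIC)
w=cv2.resize(np.load('pics/w8.npz')['im'][100:300,200:460,::-1],(753,300*2-20)[0:2])
cv2.imwrite('pics/m8.png',np.vstack([np.hstack([sc,t]),cv2.resize(w,(753,300))]))
s=r.get_state();print(s['contact_force'],s['moment'])
E
```

```text
d [-0.022  0.012  0.624] a [ 0.   -0.01 -0.02] | now [0.467  0.309  0.1824] yaw -30.13 tilt z [ 6.e-04  5.e-04 -1.e+00] t 9.4 F [-0.37  0.42 -2.18] q7 -0.9
[-1.3207281  -0.62100948 -2.24099523] [-0.06068229  0.10995461 -0.01734976]
```

View pics/m8.png

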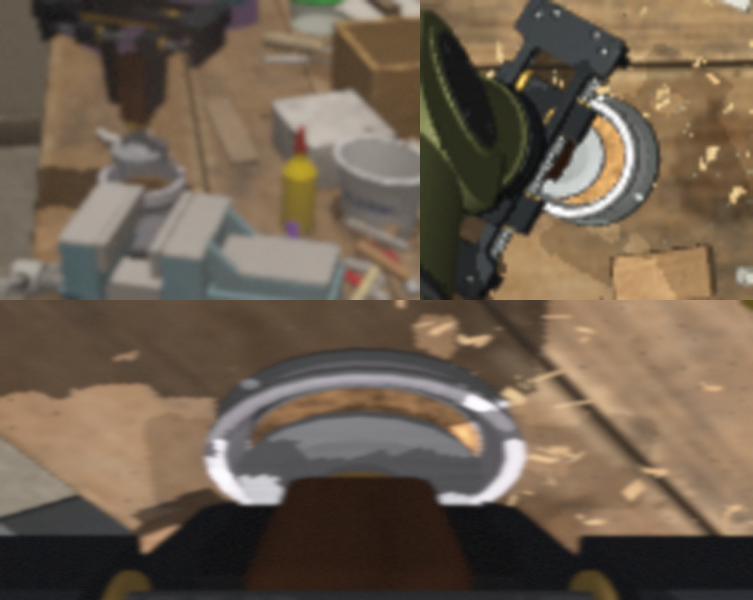

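>>> servo_tool(deltas=[{"dx": -0.02,"dy": 0.01,"dz": 0.2,"ax": 0,"ay": 0,"az": 0,"hand": 10},{"dx": -0.02,"dy": 0.01,"dz": 0.4,"ax": 0,"ay": 0,"az": 0,"hand": 10},{"dx": -0.02,"dy": 0.01,"dz": 0.5,"ax": 0,"ay": 0,"az": 0,"hand": 10},{"dx": -0.02,"dy": 0.01,"dz": 0.5,"ax": 0,"ay": 0,"az": 0,"hand": 10},{"dx": -0.02,"dy": 0.01,"dz": 0.5,"ax": 0,"ay": 0,"az": 0,"hand": 10}])

```text
clock: 10.18
tool_pos: [0.4668, 0.3075, 0.1522]
eef_rot: [0.867, 0.499, 0.0, -0.0]
contact_force: [0.7, -0.2, -2.9]
opening: 0.337
```

>>> servo_tool(deltas=[{"dx": 0,"dy": 0,"dz": 0.05,"ax": 0,"ay": 0,"az": 0,"hand": 10},{"dx": 0,"dy": 0,"dz": 0.08,"ax": 0,"ay": 0,"az": 0,"hand": 10},{"dx": 0,"dy": 0,"dz": 0.08,"ax": 0,"ay": 0,"az": 0,"hand": 10}])

```text
clock: 10.55
tool_pos: [0.4665, 0.3074, 0.1472]
eef_rot: [0.867, 0.499, -0.0, -0.0]
contact_force: [-0.2, -0.6, -3.0]
opening: 0.334
```

```bash
python3 tgt.py .467 .3073 .145 -30
python3 - <<'E'
from h import *
s=r.get_state();print(s['contact_force'],s['moment'])
E
```

```text
d [0.002 0.008 0.037] a [-0.    0.   -0.02] | now [0.4665 0.3074 0.1472] yaw -30.13 tilt z [-2.e-04 -0.e+00 -1.e+00] t 10.55 F [-0.19 -0.57 -2.97] q7 -0.88
[-0.18827136 -0.57193195 -2.97002533] [-0.05683701  0.12501846  0.03349421]
```

>>> servo_tool(deltas=[{"dx": 0,"dy": 0,"dz": 0.02,"ax": 0,"ay": 0,"az": 0,"hand": 10},{"dx": 0,"dy": 0,"dz": 0.04,"ax": 0,"ay": 0,"az": 0,"hand": 10},{"dx": 0,"dy": 0,"dz": 0.06,"ax": 0,"ay": 0,"az": 0,"hand": 10},{"dx": 0,"dy": 0,"dz": 0.08,"ax": 0,"ay": 0,"az": 0,"hand": 10}])

```text
clock: 11.05
tool_pos: [0.4668, 0.3076, 0.1426]
eef_rot: [0.867, 0.499, 0.0, -0.0]
contact_force: [-0.3, 1.0, -0.2]
opening: 0.34
```

>>> servo_tool(deltas=[{"dx": 0,"dy": 0,"dz": 0.02,"ax": 0,"ay": 0,"az": 0,"hand": 10},{"dx": 0,"dy": 0,"dz": 0.04,"ax": 0,"ay": 0,"az": 0,"hand": 10},{"dx": 0,"dy": 0,"dz": 0.06,"ax": 0,"ay": 0,"az": 0,"hand": 10}])

```text
clock: 11.42
tool_pos: [0.4668, 0.3076, 0.139]
eef_rot: [0.867, 0.499, 0.0, -0.0]
contact_force: [0.8, 1.1, 0.4]
opening: 0.333
```

>>> servo_tool(deltas=[{"dx": 0,"dy": 0,"dz": 0.02,"ax": 0,"ay": 0,"az": 0,"hand": 10},{"dx": 0,"dy": 0,"dz": 0.03,"ax": 0,"ay": 0,"az": 0,"hand": 10},{"dx": 0,"dy": 0,"dz": 0.03,"ax": 0,"ay": 0,"az": 0,"hand": 10}])

```text
clock: 11.8
tool_pos: [0.4668, 0.3076, 0.1372]
eef_rot: [0.867, 0.499, 0.0, -0.0]
contact_force: [0.8, 1.2, 1.7]
opening: 0.337
```

>>> servo_tool(deltas=[{"dx": 0,"dy": 0,"dz": 0.02,"ax": 0,"ay": 0,"az": 0,"hand": 10},{"dx": 0,"dy": 0,"dz": 0.03,"ax": 0,"ay": 0,"az": 0,"hand": 10},{"dx": 0,"dy": 0,"dz": 0.03,"ax": 0,"ay": 0,"az": 0,"hand": 10}])

```text
clock: 12.18
tool_pos: [0.4668, 0.3076, 0.1353]
eef_rot: [0.867, 0.499, 0.0, -0.0]
contact_force: [-0.2, 1.1, 1.0]
opening: 0.336
```

>>> servo_tool(deltas=[{"dx": 0,"dy": 0,"dz": 0.01,"ax": 0,"ay": 0,"az": 0,"hand": 10},{"dx": 0,"dy": 0,"dz": 0.02,"ax": 0,"ay": 0,"az": 0,"hand": 10},{"dx": 0,"dy": 0,"dz": 0.02,"ax": 0,"ay": 0,"az": 0,"hand": 10}])

```text
clock: 12.55
tool_pos: [0.4668, 0.3075, 0.1341]
eef_rot: [0.867, 0.499, 0.0, -0.0]
contact_force: [1.0, 1.2, 2.0]
opening: 0.333
```

>>> servo_tool(deltas=[{"dx": 0,"dy": 0,"dz": 0.01,"ax": 0,"ay": 0,"az": 0,"hand": 10},{"dx": 0,"dy": 0,"dz": 0.02,"ax": 0,"ay": 0,"az": 0,"hand": 10},{"dx": 0,"dy": 0,"dz": 0.02,"ax": 0,"ay": 0,"az": 0,"hand": 10}])

```text
clock: 12.92
tool_pos: [0.4668, 0.3075, 0.133]
eef_rot: [0.867, 0.499, 0.0, -0.0]
contact_force: [-0.1, 2.0, 2.7]
opening: 0.338
```

>>> servo_tool(deltas=[{"dx": 0,"dy": 0,"dz": 0.01,"ax": 0,"ay": 0,"az": 0,"hand": 10},{"dx": 0,"dy": 0,"dz": 0.015,"ax": 0,"ay": 0,"az": 0,"hand": 10},{"dx": 0,"dy": 0,"dz": 0.015,"ax": 0,"ay": 0,"az": 0,"hand": 10}])

```text
clock: 13.3
tool_pos: [0.4668, 0.3075, 0.1321]
eef_rot: [0.867, 0.499, 0.0, -0.0]
contact_force: [1.7, 2.6, 2.5]
opening: 0.333
```

>>> servo_tool(deltas=[{"dx": 0,"dy": 0,"dz": 0.01,"ax": 0,"ay": 0,"az": 0,"hand": 10},{"dx": 0,"dy": 0,"dz": 0.015,"ax": 0,"ay": 0,"az": 0,"hand": 10},{"dx": 0,"dy": 0,"dz": 0.015,"ax": 0,"ay": 0,"az": 0,"hand": 10}])

```text
clock: 13.68
tool_pos: [0.4668, 0.3075, 0.1314]
eef_rot: [0.867, 0.499, 0.0, -0.0]
contact_force: [0.0, 1.5, 4.6]
opening: 0.333
```

>>> servo_tool(deltas=[{"dx": 0,"dy": 0,"dz": 0.01,"ax": 0,"ay": 0,"az": 0,"hand": 10},{"dx": 0,"dy": 0,"dz": 0.015,"ax": 0,"ay": 0,"az": 0,"hand": 10},{"dx": 0,"dy": 0,"dz": 0.015,"ax": 0,"ay": 0,"az": 0,"hand": 10}])

```text
clock: 14.05
tool_pos: [0.4668, 0.3075, 0.1313]
eef_rot: [0.867, 0.499, 0.0, -0.0]
contact_force: [-0.3, 0.5, 12.5]
opening: 0.34
```

Run:
```python
from h import *
s=r.get_state();print(s['tool_pos'],s['contact_force'],s['moment'],s['eef_rot'])
```

```text
[0.4668296  0.30752662 0.1312579 ] [-0.34208431  0.46047583 12.48788873] [ 0.2428585   0.30860918 -0.00366678] [ 8.66643863e-01  4.98927013e-01  4.48922677e-04 -2.18857107e-04]
```

The plate has hit its stop at about 11.5 mm of travel. The reading is 12.5 N, plus the 2.9 N tamper weight, so about 15.4 N on the cork. I'll hold here.

>>> servo_tool(deltas=[{"dx": 0,"dy": 0,"dz": 0,"ax": 0,"ay": 0,"az": 0,"hand": 10},{"dx": 0,"dy": 0,"dz": 0,"ax": 0,"ay": 0,"az": 0,"hand": 10},{"dx": 0,"dy": 0,"dz": 0,"ax": 0,"ay": 0,"az": 0,"hand": 10}])

```text
clock: 14.42
tool_pos: [0.4668, 0.3075, 0.1312]
eef_rot: [0.867, 0.499, 0.0, -0.0]
contact_force: [-1.6, 2.1, 12.3]
opening: 0.332
```

Run:
```python
from h import *
s=r.get_state();print(s['tool_pos'],s['contact_force'],s['moment'],s['eef_rot'])
```

```text
[0.46682342 0.30754001 0.1312392 ] [-1.57553178  2.11344676 12.25726001] [ 0.27058285  0.31582092 -0.04742139] [ 8.66654002e-01  4.98909403e-01  4.35907386e-04 -2.41257177e-04]
```

Run:
```python
from h import *
from g import *
for i in range(5):
    cm,im,d=snap(['wrist','wrist','side','top','wrist'][i],f'p{i}')
    s=r.get_state();print(s['clock'],s['tool_pos'].round(4),s['contact_force'].round(2),s['moment'].round(3))
P=[];
for i in (0,1,4):
    z=np.load(f'pics/p{i}.npz'); P.append(pts(z,z['d']))
P=np.median(P,0); z=np.load('pics/p0.npz'); Z=P[...,2]; rr=np.hypot(P[...,0]-.467,P[...,1]-.308)
hsv=cv2.cvtColor(z['im'],cv2.COLOR_RGB2HSV)
for n,m in dict(rim=(Z>.070)&(Z<.083)&(rr<.052)&(rr>.034)&(hsv[...,1]<80),disc=(Z>.05)&(Z<.068)&(rr<.030)&(hsv[...,1]<60),cork=(Z>.034)&(Z<.055)&(rr>.028)&(rr<.038)&(hsv[...,1]>60)).items():
    q=P[m]; 
    if len(q)<20: print(n,len(q));continue
    A=np.c_[q[:,:2]-[.467,.308],np.ones(len(q))]; f=least_squares(lambda a:A@a-q[:,2],[0,0,.05],loss='soft_l1',f_scale=.002).x; print(n,len(q),f.round(4),q[:,:2].min(0),q[:,:2].max(0))
sc=cv2.resize(np.load('pics/p2.npz')['im'][100:200,230:370,::-1],(420,300),interpolation=cv2.INTER_CUBIC)
t=cv2.resize(np.load('pics/p3.npz')['im'][200:290,165:265,::-1],(333,300),interpolation=cv2.INTER_CUBIC)
w=cv2.resize(z['im'][130:290,220:450,::-1],(753,300),interpolation=cv2.INTER_CUBIC)
cv2.imwrite('pics/m9.png',np.vstack([np.hstack([sc,t]),w]))
```

```text
14.475 [0.4668 0.3075 0.1312] [-0.38  0.54 11.31] [0.267 0.325 0.074]
14.525 [0.4668 0.3075 0.1312] [-0.65  1.19 11.76] [0.233 0.254 0.014]
14.575 [0.4668 0.3075 0.1313] [-0.33  0.81 12.68] [ 0.243  0.254 -0.007]
14.625 [0.4668 0.3075 0.1312] [-1.55  1.02 11.33] [0.203 0.304 0.032]
14.675 [0.4668 0.3075 0.1312] [-1.17  0.71 10.97] [ 0.168  0.301 -0.065]
rim 2608 [0.0001 0.0016 0.0771] [0.42482722 0.27359118] [0.51261925 0.35311368]
disc 3213 [-0.0147 -0.0234  0.0596] [0.43752935 0.28363287] [0.49628787 0.33749814]
cork 1059 [-0.0003  0.0061  0.0449] [0.43463805 0.28073498] [0.50236346 0.34237384]
```

View pics/m9.png

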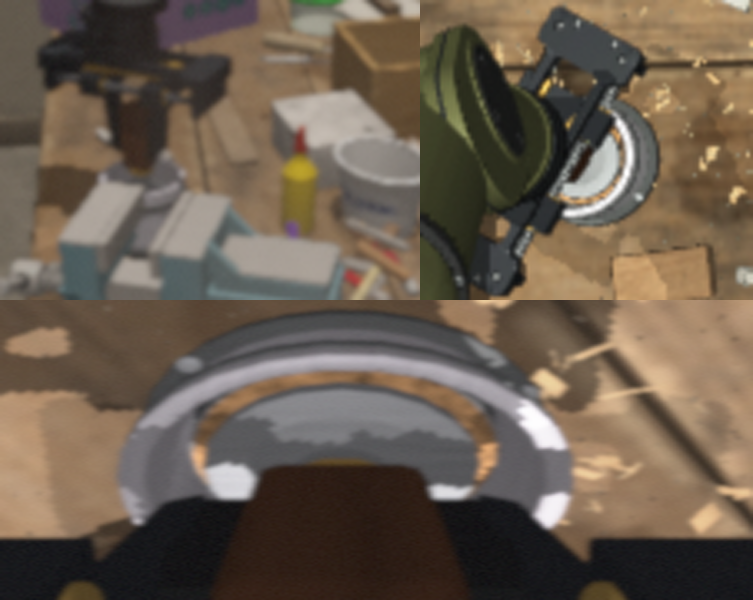

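The disc looks flush on the cork. The cork plane is within about 0.006 rad of the rim plane, and force on the cork is about 14.5 N. Holding on.

>>> servo_tool(deltas=[{"dx": 0,"dy": 0,"dz": 0,"ax": 0,"ay": 0,"az": 0,"hand": 10},{"dx": 0,"dy": 0,"dz": 0,"ax": 0,"ay": 0,"az": 0,"hand": 10},{"dx": 0,"dy": 0,"dz": 0,"ax": 0,"ay": 0,"az": 0,"hand": 10},{"dx": 0,"dy": 0,"dz": 0,"ax": 0,"ay": 0,"az": 0,"hand": 10},{"dx": 0,"dy": 0,"dz": 0,"ax": 0,"ay": 0,"az": 0,"hand": 10},{"dx": 0,"dy": 0,"dz": 0,"ax": 0,"ay": 0,"az": 0,"hand": 10},{"dx": 0,"dy": 0,"dz": 0,"ax": 0,"ay": 0,"az": 0,"hand": 10},{"dx": 0,"dy": 0,"dz": 0,"ax": 0,"ay": 0,"az": 0,"hand": 10}])

```text
clock: 15.68
tool_pos: [0.4668, 0.3075, 0.1313]
eef_rot: [0.867, 0.499, 0.0, -0.0]
contact_force: [-1.6, 0.9, 11.4]
opening: 0.335
```

>>> servo_tool(deltas=[{"dx": 0,"dy": 0,"dz": 0.001,"ax": 0,"ay": 0,"az": 0,"hand": 10},{"dx": 0,"dy": 0,"dz": 0.001,"ax": 0,"ay": 0,"az": 0,"hand": 10},{"dx": 0,"dy": 0,"dz": 0.001,"ax": 0,"ay": 0,"az": 0,"hand": 10},{"dx": 0,"dy": 0,"dz": 0.001,"ax": 0,"ay": 0,"az": 0,"hand": 10},{"dx": 0,"dy": 0,"dz": 0.001,"ax": 0,"ay": 0,"az": 0,"hand": 10},{"dx": 0,"dy": 0,"dz": 0.001,"ax": 0,"ay": 0,"az": 0,"hand": 10},{"dx": 0,"dy": 0,"dz": 0.001,"ax": 0,"ay": 0,"az": 0,"hand": 10},{"dx": 0,"dy": 0,"dz": 0.001,"ax": 0,"ay": 0,"az": 0,"hand": 10}])

```text
clock: 16.68
tool_pos: [0.4668, 0.3075, 0.1312]
eef_rot: [0.867, 0.499, 0.0, -0.0]
contact_force: [-0.8, 0.2, 12.3]
opening: 0.336
```

>>> servo_tool(deltas=[{"dx": 0,"dy": 0,"dz": 0,"ax": 0,"ay": 0,"az": 0,"hand": 10},{"dx": 0,"dy": 0,"dz": 0,"ax": 0,"ay": 0,"az": 0,"hand": 10},{"dx": 0,"dy": 0,"dz": 0,"ax": 0,"ay": 0,"az": 0,"hand": 10},{"dx": 0,"dy": 0,"dz": 0,"ax": 0,"ay": 0,"az": 0,"hand": 10}])

```text
clock: 17.18
tool_pos: [0.4668, 0.3076, 0.1312]
eef_rot: [0.867, 0.499, 0.0, -0.0]
contact_force: [-1.2, 0.2, 12.3]
opening: 0.339
```

Run:
```python
from h import *
s=r.get_state();print(s['clock'],s['tool_pos'],s['contact_force'],s['moment'],s['eef_rot'])
```

```text
17.175 [0.46682103 0.30755167 0.13123077] [-1.1659918   0.15701474 12.29537756] [0.24996762 0.30278181 0.04535781] [ 8.66650948e-01  4.98914687e-01  4.56681458e-04 -2.47026306e-04]
```

Held for about 3 s at 14 to 15 N. Raising slowly so the plate follows, then clear.

>>> servo_tool(deltas=[{"dx": 0,"dy": 0,"dz": -0.03,"ax": 0,"ay": 0,"az": 0,"hand": 10},{"dx": 0,"dy": 0,"dz": -0.06,"ax": 0,"ay": 0,"az": 0,"hand": 10},{"dx": 0,"dy": 0,"dz": -0.1,"ax": 0,"ay": 0,"az": 0,"hand": 10},{"dx": 0,"dy": 0,"dz": -0.14,"ax": 0,"ay": 0,"az": 0,"hand": 10},{"dx": 0,"dy": 0,"dz": -0.18,"ax": 0,"ay": 0,"az": 0,"hand": 10},{"dx": 0,"dy": 0,"dz": -0.22,"ax": 0,"ay": 0,"az": 0,"hand": 10},{"dx": 0,"dy": 0,"dz": -0.26,"ax": 0,"ay": 0,"az": 0,"hand": 10},{"dx": 0,"dy": 0,"dz": -0.32,"ax": 0,"ay": 0,"az": 0,"hand": 10},{"dx": 0,"dy": 0,"dz": -0.5,"ax": 0,"ay": 0,"az": 0,"hand": 10},{"dx": 0,"dy": 0,"dz": -0.8,"ax": 0,"ay": 0,"az": 0,"hand": 10}])

```text
clock: 18.42
tool_pos: [0.4661, 0.307, 0.1785]
eef_rot: [0.867, 0.499, -0.001, 0.0]
contact_force: [-0.5, -0.0, -1.9]
opening: 0.333
```

>>> servo_tool(deltas=[{"dx": 0,"dy": 0,"dz": -0.4,"ax": 0,"ay": 0,"az": 0,"hand": 10},{"dx": 0,"dy": 0,"dz": -0.8,"ax": 0,"ay": 0,"az": 0,"hand": 10},{"dx": 0,"dy": 0,"dz": -1.2,"ax": 0,"ay": 0,"az": 0,"hand": 10},{"dx": 0,"dy": 0,"dz": -1.6,"ax": 0,"ay": 0,"az": 0,"hand": 10},{"dx": 0,"dy": 0,"dz": -1.8,"ax": 0,"ay": 0,"az": 0,"hand": 10},{"dx": 0,"dy": 0,"dz": -1.85,"ax": 0,"ay": 0,"az": 0,"hand": 10},{"dx": 0,"dy": 0,"dz": -1.85,"ax": 0,"ay": 0,"az": 0,"hand": 10}])

```text
clock: 19.3
tool_pos: [0.4662, 0.3072, 0.2886]
eef_rot: [0.867, 0.499, -0.001, -0.0]
contact_force: [0.1, -0.3, -3.6]
opening: 0.338
```

```bash
python3 tgt.py .466 -.2095 .29 -53.2
python3 - <<'E'
from h import *
from g import *
snap('wrist','w10')
z=np.load('pics/w10.npz');d=z['d'];im=z['im'];P=pts(z,d);Z=P[...,2];rr=np.hypot(P[...,0]-.467,P[...,1]-.308)
hsv=cv2.cvtColor(im,cv2.COLOR_RGB2HSV)
w=(d>0)&(rr<.033)&(Z>.035)&(Z<.070)&(hsv[...,1]>70); A=np.c_[P[w][:,:2]-[.467,.308],np.ones(w.sum())]; print('cork',w.sum(),np.linalg.lstsq(A,Z[w],rcond=None)[0])
E
```

```text
d [-7.45   4.32  -0.018] a [-0.    0.01  3.85] | now [0.4662 0.3072 0.2886] yaw -30.13 tilt z [-1.e-03 -5.e-04 -1.e+00] t 19.3 F [ 0.12 -0.27 -3.61] q7 -0.95
cork 1495 [-0.00162164 -0.00077258  0.05767459]
```

View pics/w10.png

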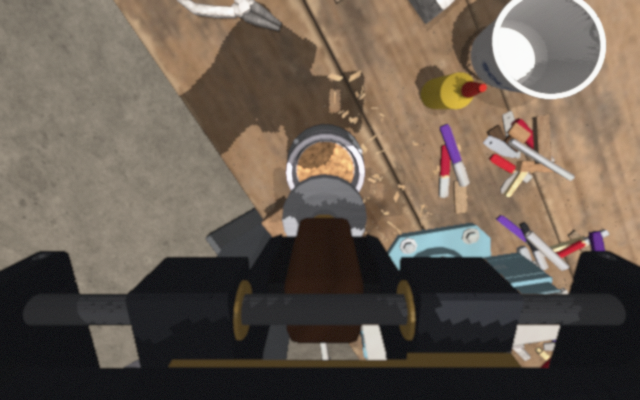

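The plate is back up, level to within 0.002 rad, and the bottle stands at (455,92). Returning to the rest.

>>> servo_tool(deltas=[{"dx": -0.2,"dy": 0.12,"dz": -0.03,"ax": 0,"ay": 0,"az": 0.1,"hand": 10},{"dx": -0.75,"dy": 0.43,"dz": -0.03,"ax": 0,"ay": 0,"az": 0.4,"hand": 10},{"dx": -1.4,"dy": 0.81,"dz": -0.03,"ax": 0,"ay": 0,"az": 0.75,"hand": 10},{"dx": -2.05,"dy": 1.19,"dz": -0.03,"ax": 0,"ay": 0,"az": 1.1,"hand": 10},{"dx": -2.7,"dy": 1.57,"dz": -0.03,"ax": 0,"ay": 0,"az": 1.4,"hand": 10},{"dx": -3.35,"dy": 1.94,"dz": -0.03,"ax": 0,"ay": 0,"az": 1.75,"hand": 10},{"dx": -4.0,"dy": 2.32,"dz": -0.03,"ax": 0,"ay": 0,"az": 2.1,"hand": 10},{"dx": -4.65,"dy": 2.7,"dz": -0.03,"ax": 0,"ay": 0,"az": 2.4,"hand": 10},{"dx": -5.3,"dy": 3.07,"dz": -0.03,"ax": 0,"ay": 0,"az": 2.75,"hand": 10},{"dx": -5.95,"dy": 3.45,"dz": -0.03,"ax": 0,"ay": 0,"az": 3.1,"hand": 10}])

```text
clock: 20.6
tool_pos: [0.4654, -0.1076, 0.2908]
eef_rot: [0.936, 0.351, -0.0, -0.0]
contact_force: [1.2, -0.3, -3.6]
opening: 0.338
```

```bash
python3 tgt.py .4662 -.2100 .2 -53.2
```

```text
d [-1.111  1.296  1.514] a [-0.    0.01  0.72] | now [ 0.4654 -0.1076  0.2908] yaw -48.89 tilt z [-8.e-04 -2.e-04 -1.e+00] t 20.6 F [ 1.24 -0.28 -3.61] q7 -0.43
```

>>> servo_tool(deltas=[{"dx": -0.4,"dy": 0.47,"dz": 0,"ax": 0,"ay": 0,"az": 0.2,"hand": 10},{"dx": -0.75,"dy": 0.88,"dz": 0.05,"ax": 0,"ay": 0,"az": 0.5,"hand": 10},{"dx": -1.0,"dy": 1.17,"dz": 0.2,"ax": 0,"ay": 0,"az": 0.7,"hand": 10},{"dx": -1.11,"dy": 1.3,"dz": 0.5,"ax": 0,"ay": 0,"az": 0.72,"hand": 10},{"dx": -1.11,"dy": 1.3,"dz": 0.9,"ax": 0,"ay": 0,"az": 0.72,"hand": 10},{"dx": -1.11,"dy": 1.3,"dz": 1.3,"ax": 0,"ay": 0,"az": 0.72,"hand": 10},{"dx": -1.11,"dy": 1.3,"dz": 1.6,"ax": 0,"ay": 0,"az": 0.72,"hand": 10},{"dx": -1.11,"dy": 1.3,"dz": 1.6,"ax": 0,"ay": 0,"az": 0.72,"hand": 10},{"dx": -1.11,"dy": 1.3,"dz": 1.6,"ax": 0,"ay": 0,"az": 0.72,"hand": 10}])

```text
clock: 21.72
tool_pos: [0.4677, -0.2084, 0.1955]
eef_rot: [0.949, 0.316, 0.0, 0.0]
contact_force: [-0.2, -0.2, -2.5]
opening: 0.336
```

```bash
python3 tgt.py .4662 -.2100 .125 -53.2
```

```text
d [-0.036  0.005  1.174] a [ 0.01 -0.    0.02] | now [ 0.4677 -0.2084  0.1955] yaw -53.1 tilt z [ 5.e-04 -5.e-04 -1.e+00] t 21.725 F [-0.22 -0.16 -2.53] q7 -0.23
```

>>> servo_tool(deltas=[{"dx": -0.03,"dy": 0,"dz": 0.3,"ax": 0,"ay": 0,"az": 0,"hand": 10},{"dx": -0.03,"dy": 0,"dz": 0.7,"ax": 0,"ay": 0,"az": 0,"hand": 10},{"dx": -0.03,"dy": 0,"dz": 1.0,"ax": 0,"ay": 0,"az": 0,"hand": 10},{"dx": -0.03,"dy": 0,"dz": 1.17,"ax": 0,"ay": 0,"az": 0,"hand": 10},{"dx": -0.03,"dy": 0,"dz": 1.17,"ax": 0,"ay": 0,"az": 0,"hand": 10},{"dx": -0.03,"dy": 0,"dz": 1.17,"ax": 0,"ay": 0,"az": 0,"hand": 10}])

```text
clock: 22.48
tool_pos: [0.4669, -0.2092, 0.1255]
eef_rot: [0.948, 0.317, 0.001, 0.001]
contact_force: [-0.8, -0.3, -2.7]
opening: 0.333
```

```bash
python3 tgt.py .4662 -.2100 .1 -53.2;  python3 - <<'E'
from h import *
snap('wrist','w11'); snap('side','s11')
sc=cv2.resize(np.load('pics/s11.npz')['im'][235:325,240:330,::-1],(400,400),interpolation=cv2.INTER_CUBIC)
w=cv2.resize(np.load('pics/w11.npz')['im'][130:290,220:450,::-1],(400,400),interpolation=cv2.INTER_CUBIC)
cv2.imwrite('pics/m11.png',np.hstack([sc,w]))
E
```

```text
d [-0.017  0.003  0.425] a [ 0.01 -0.01  0.02] | now [ 0.4669 -0.2092  0.1255] yaw -53.06 tilt z [ 1.4e-03 -6.0e-04 -1.0e+00] t 22.475 F [-0.84 -0.32 -2.66] q7 -0.19
```

View pics/m11.png

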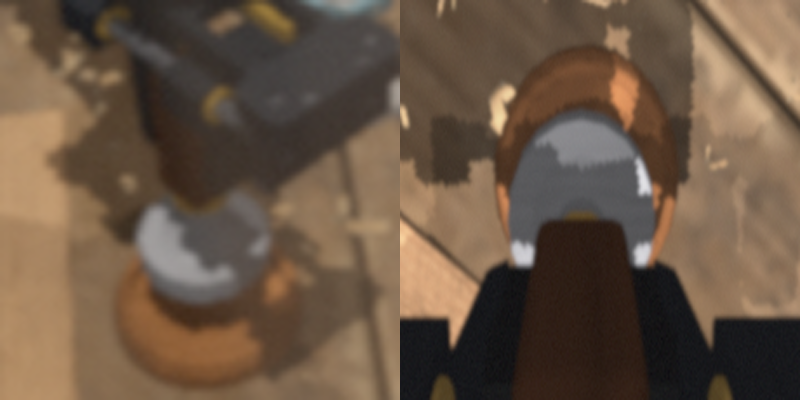

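>>> servo_tool(deltas=[{"dx": -0.015,"dy": 0,"dz": 0.15,"ax": 0,"ay": 0,"az": 0,"hand": 10},{"dx": -0.015,"dy": 0,"dz": 0.3,"ax": 0,"ay": 0,"az": 0,"hand": 10},{"dx": -0.015,"dy": 0,"dz": 0.4,"ax": 0,"ay": 0,"az": 0,"hand": 10},{"dx": -0.015,"dy": 0,"dz": 0.44,"ax": 0,"ay": 0,"az": 0,"hand": 10},{"dx": -0.015,"dy": 0,"dz": 0.44,"ax": 0,"ay": 0,"az": 0,"hand": 10}])

```text
clock: 23.2
tool_pos: [0.4655, -0.2094, 0.0981]
eef_rot: [0.948, 0.317, -0.0, -0.0]
contact_force: [-0.1, 0.6, -1.9]
opening: 0.333
```

>>> servo_tool(deltas=[{"dx": 0,"dy": 0,"dz": 0.015,"ax": 0,"ay": 0,"az": 0,"hand": 10},{"dx": 0,"dy": 0,"dz": 0.03,"ax": 0,"ay": 0,"az": 0,"hand": 10},{"dx": 0,"dy": 0,"dz": 0.03,"ax": 0,"ay": 0,"az": 0,"hand": 10}])

```text
clock: 23.58
tool_pos: [0.4658, -0.2095, 0.0967]
eef_rot: [0.948, 0.317, 0.0, 0.0]
contact_force: [-0.4, -0.7, -2.5]
opening: 0.338
```

>>> servo_tool(deltas=[{"dx": 0,"dy": 0,"dz": 0.007,"ax": 0,"ay": 0,"az": 0,"hand": 10},{"dx": 0,"dy": 0,"dz": 0.01,"ax": 0,"ay": 0,"az": 0,"hand": 10},{"dx": 0,"dy": 0,"dz": 0.01,"ax": 0,"ay": 0,"az": 0,"hand": 10}])

```text
clock: 23.95
tool_pos: [0.4658, -0.2095, 0.0966]
eef_rot: [0.949, 0.317, 0.0, 0.0]
contact_force: [-1.2, 0.4, 6.2]
opening: 0.339
```

```bash
python3 tgt.py .4662 -.2100 .1 -53.2
```

```text
d [ 0.001  0.011 -0.056] a [ 0.   -0.01  0.02] | now [ 0.4658 -0.2095  0.0966] yaw -53.07 tilt z [ 7.e-04  0.e+00 -1.e+00] t 23.95 F [-1.21  0.42  6.18] q7 -0.17
```

Seated, with contact felt at the same height as when it was gripped. Releasing slowly.

>>> servo_tool(deltas=[{"dx": 0,"dy": 0,"dz": 0,"ax": 0,"ay": 0,"az": 0,"hand": 32},{"dx": 0,"dy": 0,"dz": 0,"ax": 0,"ay": 0,"az": 0,"hand": 36},{"dx": 0,"dy": 0,"dz": 0,"ax": 0,"ay": 0,"az": 0,"hand": 46},{"dx": 0,"dy": 0,"dz": 0,"ax": 0,"ay": 0,"az": 0,"hand": 60},{"dx": 0,"dy": 0,"dz": 0,"ax": 0,"ay": 0,"az": 0,"hand": 60},{"dx": 0,"dy": 0,"dz": 0,"ax": 0,"ay": 0,"az": 0,"hand": 60}])

```text
clock: 24.7
tool_pos: [0.4657, -0.2094, 0.0959]
eef_rot: [0.948, 0.317, 0.0, -0.0]
contact_force: [-0.6, -0.6, -0.7]
opening: 0.685
```

>>> servo_tool(deltas=[{"dx": 0,"dy": 0,"dz": -0.2,"ax": 0,"ay": 0,"az": 0,"hand": 60},{"dx": 0,"dy": 0,"dz": -0.6,"ax": 0,"ay": 0,"az": 0,"hand": 60},{"dx": 0,"dy": 0,"dz": -1.1,"ax": 0,"ay": 0,"az": 0,"hand": 60},{"dx": 0,"dy": 0,"dz": -1.6,"ax": 0,"ay": 0,"az": 0,"hand": 60},{"dx": 0,"dy": 0,"dz": -2.1,"ax": 0,"ay": 0,"az": 0,"hand": 60},{"dx": 0,"dy": 0,"dz": -2.5,"ax": 0,"ay": 0,"az": 0,"hand": 60},{"dx": 0,"dy": 0,"dz": -2.6,"ax": 0,"ay": 0,"az": 0,"hand": 60},{"dx": 0,"dy": 0,"dz": -2.6,"ax": 0,"ay": 0,"az": 0,"hand": 60}])

```text
clock: 25.7
tool_pos: [0.4656, -0.2093, 0.252]
eef_rot: [0.948, 0.317, 0.0, -0.0]
contact_force: [-0.1, -0.5, 0.5]
opening: 0.683
```

Run:
```python
from h import *
from g import *
for n in ('wrist','side','top'): snap(n,n+'F')
z=np.load('pics/wristF.npz');P=pts(z,z['d']);Z=P[...,2]
m=(z['d']>0)&(Z>.112)&(Z<.135)&(np.hypot(P[...,0]-.466,P[...,1]+.208)<.04); print('handle top',P[m].mean(0))
A=np.c_[P[m][:,:2]-P[m][:,:2].mean(0),np.ones(m.sum())]; print(np.linalg.lstsq(A,Z[m],rcond=None)[0])
z=np.load('pics/topF.npz');P=pts(z,z['d']);Z=P[...,2];hsv=cv2.cvtColor(z['im'],cv2.COLOR_RGB2HSV)
rr=np.hypot(P[...,0]-.4672,P[...,1]-.3085); w=(rr<.031)&(Z>.04)&(Z<.07); A=np.c_[P[w][:,:2]-[.467,.308],np.ones(w.sum())];print('cork',np.linalg.lstsq(A,Z[w],rcond=None)[0])
s=r.get_state(); print(s['clock'],s['tool_pos'],s['contact_force'])
a=cv2.resize(np.load('pics/sideF.npz')['im'][130:330,220:380,::-1],(320,400)); b=cv2.resize(np.load('pics/topF.npz')['im'][150:290,165:465,::-1],(470,219))
b=np.vstack([b,np.zeros((181,470,3),np.uint8)]); cv2.imwrite('pics/mF.png',np.hstack([a,b]))
```

```text
handle top [ 0.46717938 -0.20793189  0.12393538]
[-0.09304317 -0.07717503  0.12393538]
cork [-0.0121305  -0.00748899  0.05665486]
25.85 [ 0.4651002  -0.20910713  0.25102374] [ 0.64727198 -0.2882047  -0.2368632 ]
```

View pics/mF.png

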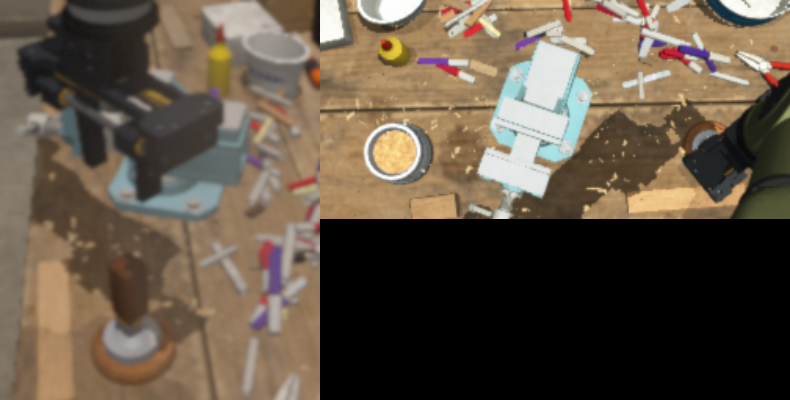

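View pics/wristF.png

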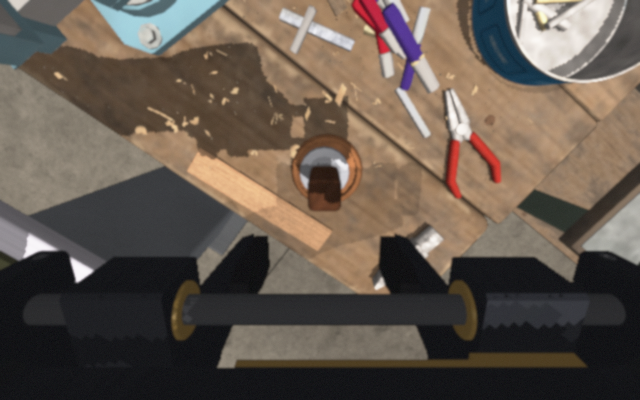

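The tamper stands upright in the rest, the bottle is standing, the plate is up, and the gripper is clear. Handing in.

```bash
python3 -c "
from plant import r; print(r.finish_job())"
```

```text
the job is handed in; nothing more can be done
None
```

The cork is bedded, and the tamper is back upright in its wooden rest. I handed the job in at about 26 s.

- **Pressing:** I gripped the tamper by its handle with 50 N and pressed straight down. The plate reached its stop after about 11.5 mm. I held there for about 3 s with 14 to 15.5 N on the cork, which is the wrist reading plus the tamper's weight; the highest reading worked out at 15.5 N.
- **Level at the stop:** The cork plane measured within about 0.006 rad of level. At the stop the wrist moment was 0.2 to 0.3 N m off its unloaded value on one axis and under 0.2 on the other, which could hint at off-centre pressure. The pictures did not show any.
- **After release:** The plate sprang back to its starting height, and a close wrist view showed it level to within 0.002 rad. A coarser fit from the top camera at the end gave about 0.014 rad, which I put down to depth noise.
- **Final checks:** The tamper stood within about 1 mm of where it started. The slope fit on the handle top read about 0.1 rad; I discounted it as stray edge pixels because the pictures showed it upright. The glue bottle was standing, and the gripper was open and clear of everything.

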